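# Unlatch and open the ring engraver, index its carrier

### The arm

A 6-joint arm with a two-finger parallel gripper is mounted at the origin on the work surface. World frame = base frame: x ahead of the robot, y to its left, z up, the work surface at z = 0. Lengths are in m, angles in rad, forces in N, time in s.
With the tool pointing down it reaches from about 0.35 to 0.8 m from the base axis. Payload 7.3 kg.
Tool frame: the origin (TCP) lies at the very end of the fingers, on their centre line; the grasp point (between the pads) lies 19 mm behind it; z points along the fingers, y is the line along which they close (so a half turn about z gives the same grasp; the last joint's range is limited). The gripper opens to 85 mm and grips with 20 to 120 N. Pads are 22 mm wide; open, the fingers measure 114 mm over their backs; the gripper's body (76 mm by 85 mm) begins 54 mm behind the grasp point. The pads swing forward as they close: fully open they stand 13 mm farther back than shut.
Start: joints at [1.076, 0.342, 1.524, -0, 1.275, -0.146], TCP at [0.179, 0.493, 0.231] pointing down, gripper open.
Joint ranges: [-2.53, 2.53], [-0.77, 2.02], [0.04, 2.7], [-1, 4.14], [0.28, 2.66], [-3.11, 3.11]. Speed limits (rad/s): [2.57, 2.57, 3.14, 3.14, 3.14, 3.14].

### API

Orientations are given as a rotation vector (axis times angle).
In Python, from plant import get_state, read_camera, get_calibration, finish_job gives the robot as it stands.
- The arm moves only by the shell command python3 -m pendant 'ROWS' [FORCE]. ROWS is JSON, a list of rows, each an object of numbers: "wx", "wy", "wz": the turn, a rotation vector about the tool's x, y, z in rad; "dx", "dy", "dz": the shift along the tool's x, y, z in mm; "hand": the closure in counts, from 0 (fully open) to 255 (shut). A call has 1 to 12 rows; each row shifts and turns the commanded pose from where the row before left it, along the tool's axes as they then stand; what a row does not reach is not made up. A row lasts 1/10 s, in which the tool goes at most 50 mm and 8.59 degrees, less where a joint would pass 70% of its speed; a pose out of reach is approached as far as the arm can. A call is refused whole if a number of a shift passes 50 or a number of a turn 0.15, either way. A call with a gripper value outside its range is refused whole. The fingers move at their own pace and stop on an object; FORCE is the grip in N (left out, the last holds). Time passes only in rows, so rows that do not move let the fingers close. It gives the time, the measured TCP pose, the force, the opening and the grip force at its end, in the units of the state.
- get_state(): the state, without advancing time (a new reading comes with each control period).
- read_camera(name): name is "scene" or "top"; returns (picture, depth): 400x640x3 uint8, red, green, blue; 400x640 float32, m along the optical axis (not along the pixel's ray), 0 where there is no reading.
- get_calibration(name): a dict with "intrinsics" (3x3 intrinsics, pixels), "R" (3x3) and "t" (3): a world point X has camera coordinates R X + t. Camera axes: x right, y down, z forward; pixel columns grow to the right and rows downward; lengths in m; the calibration is good to about 2 mm. A picture is of the moment at which its call begins. get_calibration takes no time and is no camera call.
- finish_job(): hands the job in; it is judged then, once.
The state is a dict: "time": time; "joint_pos": joint angles; "joint_vel": joint speeds; "effort": joint torques, N m; "ee_pos": TCP position; "eef_rot": TCP orientation; "ft_force": force on the tool from outside, world axes, zero at the start; "ft_torque": the same for the moment, N m; "grip_width": finger opening in m; "grasp_force": force on a finger pad.
Only numpy, scipy, OpenCV 4.12 (cv2) and the standard library are available. Lean on these libraries where they do the work, as an engineer would, in place of code of your own. Each camera call takes 0.05 s, during which the arm holds its last target. There are 200 camera calls.

### The job

Set the ring carrier inside the grey bench engraver at its middle station: first turn both wing fasteners on the sloping cover a full quarter turn anticlockwise to unlock it, then swing the cover up and all the way back so that it stays open, and then slide the carrier along its rail to the middle station, where it clicks in. Leave cover and fasteners that way and do not disturb the other things on the bench.

Things in the scene. Friction and masses are not known exactly. Their poses are not given: they have to be found in the camera images.
- machine: grey engraver, fixed, 250 mm deep (x), 330 wide (y), 170 high. Origin: on the table, 105 mm behind its front face, mid width; x to its back, y to its left (seen from the robot), z up. Front sill 80 mm high. Cover slopes up at 30 deg to its hinge, 60 mm behind the origin, 165 up; hollow below it spans y +-150 mm; side walls end flush with it. Back housing (170 high) at x 65 to 145 mm.
- cover (a joint): angle of the cover about its hinge: 0 closed (start), grows as it swings up and back, stop at 1.95 rad (fully open, leaning about 8 deg short of upright). Stiff hinge (about 0.65 N m): stays where it is left. Mechanically held shut until both fasteners are unlocked.
- cover_hinge (a point): hinge line at mid width, upper back edge of the cover, in its outer face. Axes turn with the cover: x up the slope, y along the hinge, z out of the outer face (30 deg from vertical, towards the robot, when closed). Cover: aluminium plate 165 mm along the slope x 302 wide x 6 thick.
- cover_handle (a point): middle of the round grip bar (12 mm thick, 70 mm long, along y) of the steel bow handle on the cover, 135 mm down the slope from the hinge and 40 mm out of the outer face. Axes as cover_hinge. Lies midway between the fasteners (15 mm farther down the slope).
- fastener_left (a joint): angle of the left wing fastener: 0 locked (wing points up and down the slope), pi/2 fully unlocked (wing level, crosswise), with stops at both. Starts between 0 and 0.25. Grows anticlockwise as seen facing the cover from outside. Stiff (0.12 N m), stays where left.
- fastener_right (a joint): the same for the right wing fastener, which turns the same way.
- fastener_left_grip (a point): centre of the left fastener's black wing, a straight bar 70 mm long x 14 wide x 22 high on a stem 20 mm thick; wing 19 to 41 mm out of the cover's outer face, this point 30 mm out. Axis normal to the cover, 120 mm down the slope from the hinge, 100 mm left of mid width. Site axes turn with the wing: x along it (up the slope at 0), z out of the cover.
- fastener_right_grip (a point): the same for the right fastener, 100 mm right of mid width (y = -100 mm).
- carrier (a joint): position of the carrier along its rail: 0 at the right end, grows towards the machine's left (+y), stop at 0.150 m. Starts at 0 to 0.03. The middle station is at 0.085: there a spring detent catches it in a notch (about 8 N to push in or out, centres itself from within 3 mm); elsewhere it slides with about 0.5 N and stays.
- carrier_grip (a point): on the carrier's upright steel push tab (14 mm thick along y, 44 wide along x, centred here), 13 mm below its top, which is 93 mm above the table. Carrier plate 78 mm deep x 60 wide, its top 48 mm above the table; a small post with a brass ring stands 38 mm behind the tab's middle. Axes as the machine. Reachable only with the cover open.
- station (a point): where the push tab's middle stands when the carrier is in the middle station (5 mm higher than carrier_grip): beside the middle one of three 12 mm wide steel blocks in a row between front sill and rail, tops 54 mm above the table; 20 mm before the machine's origin, 10 mm left of mid width.
- mallet: wooden mallet, 200 mm long, lying right of the machine. Bystander; origin on its underside.
- brush: orange bench brush, 170 mm long, lying before the machine. Bystander.
- jar: glass jar with steel lid, 64 mm across, 90 high, farther right. Bystander; origin at its underside, as for the following.
- cup: steel cup, 72 mm across, 90 high, left of the machine. Bystander.
- case: dark flat case 110 x 160 x 30 mm, at the left. Bystander.
- tin: round brass tin, 56 mm across, 45 high, standing on top of the machine's back housing. Bystander.
- benchpin: wooden bench pin (wedge block) 130 x 60 x 34 mm, lying before the machine. Bystander.

How it is judged:
On the way, in this order (a step that is already met when the one before it is completed fails the run):
1. both fasteners turned to unlocked with the cover still shut (value of joint each of fastener_left, fastener_right above 1.3 rad and value of joint cover below 0.1 rad), for 0.1 s.
2. cover swung open (value of joint cover above 1.6 rad), for 0.2 s.
3. carrier at the middle station (value of joint carrier between 0.081 and 0.089 m), for 0.2 s.
At the end, for the whole second after the job is handed in: Both fasteners are turned past 1.3 rad (unlocked), the cover stands open by more than 1.6 rad and stays, and the carrier rests within 4 mm of its middle station (joint 0.081 to 0.089 m) (all of step 3 and value of joint each of fastener_left, fastener_right above 1.3 rad and value of joint cover above 1.6 rad and velocity of joint carrier between -0.01 and 0.01 m/s and velocity of joint cover between -0.05 and 0.05 rad/s); the robot touches nothing.
It fails at once if a bystander is moved by more than 30 mm (distance of any of mallet, brush, jar, cup, case, tin, benchpin from where it was at the start of the episode above 0.03 m).
It also fails if it takes over 72 s, if anything falls off the work surface, if the arm or the gripper's body presses on something with over 40 N, if the wrist force passes 120 N, or if a joint passes its speed limit or range.

## Working session

There is one attempt and no reset: what is moved stays moved. The work goes in short steps, Python scripts to look and compute and a shell command to move; the robot and the scene stay as the last step left them, time stands still between calls to the robot, and variables do not carry over. Pictures are saved under pics/ and viewed, at most 10 in all, crops included, and the job is handed in when it is done.

```bash
mkdir -p pics; ls
python3 - <<'E'
from plant import *
import cv2,numpy as np
for n in("scene","top"):
    p,d=read_camera(n); cv2.imwrite(f"pics/{n}0.png",p[:,:,::-1]); np.savez(f"{n}0.npz",p=p,d=d)
    c=get_calibration(n); print(n,c)
s=get_state();print(s)
E
```

```text
pics
scene {'intrinsics': array([[451.99453825,   0.        , 317.51453795],
       [  0.        , 451.99453825, 196.66336271],
       [  0.        ,   0.        ,   1.        ]]), 'R': array([[-0.70019557,  0.71394605, -0.0026843 ],
       [ 0.60616448,  0.59249498, -0.53057922],
       [-0.37721451, -0.37313635, -0.8476311 ]]), 't': array([ 0.37936183, -0.30438248,  1.43983773])}
top {'intrinsics': array([[401.64763321,   0.        , 319.3536373 ],
       [  0.        , 401.64763321, 193.86813007],
       [  0.        ,   0.        ,   1.        ]]), 'R': array([[-0.01345953, -0.99985685, -0.01025245],
       [-0.98973937,  0.0147806 , -0.14211795],
       [ 0.14224915,  0.00823441, -0.98979663]]), 't': array([0.06759108, 0.59386961, 1.35179137])}
{'time': 0.1, 'joint_pos': array([ 1.07599984e+00,  3.42658148e-01,  1.52491609e+00,  1.58002174e-05,
        1.27541303e+00, -1.46002575e-01]), 'joint_vel': array([ 0.00114297, -0.00233363, -0.00306872,  0.00143967,  0.00051803,
        0.00071719]), 'effort': array([ 1.96944427e-03, -4.34450591e+01, -2.46487981e+01, -7.07566937e-05,
        4.74790111e-03,  2.99717090e-05]), 'ee_pos': array([0.17923044, 0.49307777, 0.2306947 ]), 'eef_rot': array([-5.45039481e-01, -3.09349033e+00,  2.07140365e-03]), 'ft_force': array([0.04445897, 0.1240185 , 0.10747774]), 'ft_torque': array([-0.03128001, -0.01527824,  0.00616734]), 'grasp_force': 0.0, 'grip_width': 0.08540712238293016}
```

View pics/scene0.png

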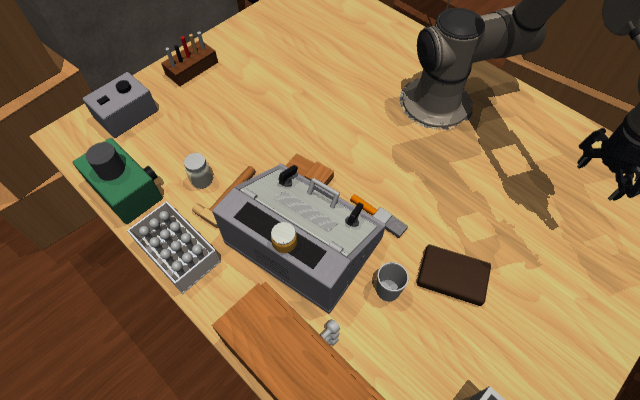

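View pics/top0.png

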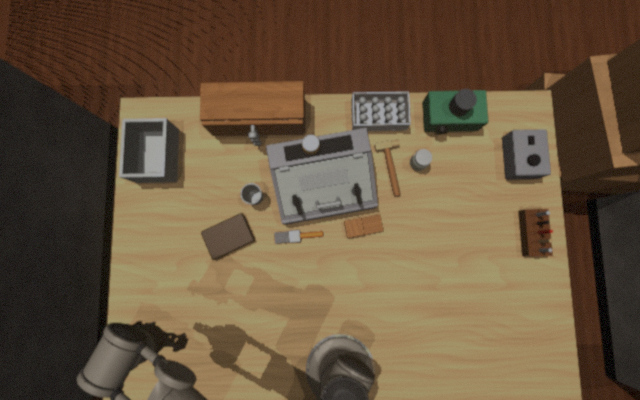

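The scene view shows the machine mid-table: wings at about (288,175) and (354,211), the handle between them at (322,190), the tin at (284,235). The top view shows the wings at (298,205) and (357,192), the handle at (329,205), and the brush and benchpin just in front of the sill.

```bash
cat > h.py <<'E'
import numpy as np,cv2
from plant import *
def cloud(n,d):
    c=get_calibration(n);K=c["intrinsics"];v,u=np.mgrid[:400,:640]
    P=np.stack([(u-K[0,2])*d/K[0,0],(v-K[1,2])*d/K[1,1],d],-1)
    W=(P-c["t"])@c["R"]; W[d==0]=np.nan; return W
def proj(n,X):
    c=get_calibration(n);q=(np.atleast_2d(X)@c["R"].T+c["t"])@c["intrinsics"].T; return q[:,:2]/q[:,2:]
E
python3 - <<'E'
from h import *
for n in("scene","top"):
    z=np.load(n+"0.npz");p,d=z["p"],z["d"];W=cloud(n,d)
    near=(abs(W[...,0]-0.62)<.3)&(abs(W[...,1]-.03)<.3)
    m=near&(abs(W[...,2]-.17)<.006)
    m=cv2.morphologyEx(m.astype(np.uint8),cv2.MORPH_OPEN,np.ones((3,3)))
    k,l,s,_=cv2.connectedComponentsWithStats(m)
    i=1+np.argmax(s[1:,4]);q=W[l==i]
    r=cv2.minAreaRect(q[:,:2].astype(np.float32)*1000);print(n,"housing",r,np.median(q[:,2]))
    b=cv2.boxPoints(r)
    # yaw from long side
    e=[b[1]-b[0],b[2]-b[1]];e=max(e,key=np.linalg.norm);e=e/np.linalg.norm(e);e*=np.sign(e[1])
    yaw=np.arctan2(-e[0],e[1]);x=np.array([e[1],-e[0]])
    o=np.array(r[0])-105*x; print("yaw",yaw,"origin",o)
    M=np.c_[x,e]/1.  # machine axes columns
    L=(W[...,:2]*1000-o)@M; Lz=W[...,2]*1000
    # cover coords
    s_=-( (L[...,0]-60)*np.cos(np.pi/6)+(Lz-165)*.5); h=-(L[...,0]-60)*.5+(Lz-165)*np.cos(np.pi/6)
    cov=(s_>10)&(s_<160)&(abs(L[...,1])<145)
    print("cover h",np.nanmedian(h[cov&(abs(h)<15)]), "n",cov.sum())
    for nm,y0 in(("L",100),("R",-100),("H",0)):
        a=cov&(abs(L[...,1]-y0)<45)&(h>(33 if nm=="H" else 36))&(h<60)
        if a.sum()>4:
            Q=np.c_[-s_[a],L[...,1][a]].astype(np.float32)
            rr=cv2.minAreaRect(Q); v=np.linalg.svd(Q-Q.mean(0))[2][0]
            print(nm,a.sum(),rr,np.mean(Q,0),"ang",np.arctan2(v[1],v[0]),np.median(h[a]))
E
```

```text
scene housing ((720.6414794921875, 60.937408447265625), (93.667236328125, 329.9795837402344), 9.560596466064453) 0.17144365946579024
yaw 0.1668639 origin [617.0998764   43.49789238]
cover h -1.728625227490351 n 4586
L 87 ((-112.00924682617188, 100.13336944580078), (66.80091094970703, 13.090776443481445), 8.261651992797852) [-111.46965  100.19334] ang 0.1406927 38.31935913873234
R 78 ((-112.32246398925781, -100.32610321044922), (73.19474792480469, 14.044137001037598), 2.5465307235717773) [-111.7226   -98.97348] ang 0.043372586 38.15845505240767
H 153 ((-126.32058715820312, 0.3940773010253906), (80.50917053222656, 13.623431205749512), 86.88056182861328) [-125.526566     1.0333219] ang 1.571485 40.60481407554881
top housing ((720.1427001953125, 58.764366149902344), (94.8244400024414, 329.4256591796875), 9.61634635925293) 0.17054583399496176
yaw 0.16783674 origin [616.61811066  41.22412872]
cover h -3.283640627906461 n 3716
L 44 ((-110.34909057617188, 99.86305236816406), (67.28233337402344, 13.14884090423584), 9.277225494384766) [-112.98179    99.546974] ang -2.9654446 37.56016320754745
R 51 ((-111.69108581542969, -99.74100494384766), (65.74137878417969, 13.416326522827148), 3.25711989402771) [-112.53284  -99.42782] ang -3.0886006 37.67978801961263
H 92 ((-126.70973205566406, 1.0004043579101562), (13.586092948913574, 79.10423278808594), 0.15343335270881653) [-126.75172       0.16355859] ang 1.5711 40.514463429045165
```

```bash
cat >> h.py <<'E'
from scipy.spatial.transform import Rotation as Ro
O=np.array([.6238,.0435,0]);YAW=.167
M=Ro.from_euler('z',YAW).as_matrix()
def cov(s,y,h,th=0):  # cover coords -> machine mm ; s down the slope, h out of face
    b=np.pi/6-th; return np.array([60-s*np.cos(b)-h*np.sin(b),y,165-s*np.sin(b)+h*np.cos(b)])
def goal(P,tau,a):
    """P TCP in machine mm; tau forward tilt; a turn. prints turn (tool) and shift mm after the turn"""
    X=np.array([np.cos(tau),0,np.sin(tau)]);n=np.array([-np.sin(tau),0,np.cos(tau)]);Y=np.array([0,1,0])
    w=np.cos(a)*X+np.sin(a)*Y;c=-np.sin(a)*X+np.cos(a)*Y
    R=M@np.c_[w,-c,-n];s=get_state()
    R0=Ro.from_rotvec(s["eef_rot"]).as_matrix();rv=Ro.from_matrix(R0.T@R).as_rotvec()
    T=O+M@np.array(P)/1000; d=(T-s["ee_pos"])*1000
    print("turn",rv.round(3),np.linalg.norm(rv).round(2),"shift after",(R.T@d).round(1),"shift now",(R0.T@d).round(1),"target",T.round(3),
      "| F",s["ft_force"].round(1),"w",round(s["grip_width"],4),"gf",s["grasp_force"],"q",s["joint_pos"].round(2),"t",s["time"])
E
python3 -c "
from h import *
goal(cov(120,100,90),np.pi/6,.15)
goal(cov(120,-100,90),np.pi/6,.05)"
```

```text
turn [-0.671  0.126  2.405] 2.5 shift after [149.3 444.5 178.7] shift now [-444.8 -227.4   48. ] target [0.519 0.127 0.183] | F [0.  0.1 0.1] w 0.0854 gf 0.0 q [ 1.08  0.34  1.52  0.    1.28 -0.15] t 0.1
turn [-0.68   0.163  2.5  ] 2.6 shift after [182.9 627.1 178.7] shift now [-543.4 -401.3   48.2] target [ 0.553 -0.07   0.183] | F [0.  0.1 0.1] w 0.0854 gf 0.0 q [ 1.08  0.34  1.52  0.    1.28 -0.15] t 0.1
```

```bash
python3 -m pendant '[{"dx":-37,"dy":-19},{"dx":-37,"dy":-19},{"dx":-37,"dy":-19},{"dx":-37,"dy":-19},{"dx":-37,"dy":-19},{"dx":-37,"dy":-19},{"dx":-37,"dy":-19},{"dx":-37,"dy":-19},{"dx":-37,"dy":-19},{"dx":-37,"dy":-19},{"dx":-30,"dy":-15},{"hand":90}]' 50
python3 -m pendant '[{"wx":-0.034,"wy":0.006,"wz":0.12},{"wx":-0.034,"wy":0.006,"wz":0.12},{"wx":-0.034,"wy":0.006,"wz":0.12},{"wx":-0.034,"wy":0.006,"wz":0.12},{"wx":-0.034,"wy":0.006,"wz":0.12},{"wx":-0.034,"wy":0.006,"wz":0.12},{"wx":-0.034,"wy":0.006,"wz":0.12},{"wx":-0.034,"wy":0.006,"wz":0.12},{"wx":-0.034,"wy":0.006,"wz":0.12},{"wx":-0.034,"wy":0.006,"wz":0.12}]'
python3 -m pendant '[{"wx":-0.034,"wy":0.006,"wz":0.12},{"wx":-0.034,"wy":0.006,"wz":0.12},{"wx":-0.034,"wy":0.006,"wz":0.12},{"wx":-0.034,"wy":0.006,"wz":0.12},{"wx":-0.034,"wy":0.006,"wz":0.12},{"wx":-0.034,"wy":0.006,"wz":0.12},{"wx":-0.034,"wy":0.006,"wz":0.12},{"wx":-0.034,"wy":0.006,"wz":0.12},{"wx":-0.034,"wy":0.006,"wz":0.12},{"wx":-0.034,"wy":0.006,"wz":0.12},{}]'
python3 -c "
from h import *
goal(cov(120,100,90),np.pi/6,.15)"
```

```text
turn [-0.671  0.126  2.405] 2.5 shift after [149.3 444.5 178.7] shift now [-444.8 -227.4   48. ] target [0.519 0.127 0.183] | F [0.  0.1 0.1] w 0.0854 gf 0.0 q [ 1.08  0.34  1.52  0.    1.28 -0.15] t 0.1invalid input
invalid input
invalid input
```

```bash
python3 -m pendant '[{"wx":0,"wy":0,"wz":0,"dx":-37,"dy":-19,"dz":0,"hand":90}]' 50; python3 -m pendant '[{"wx":0,"wy":0,"wz":0,"dx":-37,"dy":-19,"dz":0}]' 50
```

```text
time: 0.2
ee_pos: [0.2059, 0.4645, 0.2307]
eef_rot: [-0.538, -3.094, -0.001]
ft_force: [1.3, -0.1, 0.3]
grip_width: 0.0732
grasp_force: 0.0invalid input
```

```bash
python3 -m pendant '[{"wx":0,"wy":0,"wz":0,"dx":-40,"dy":-20,"dz":0,"hand":90},{"wx":0,"wy":0,"wz":0,"dx":-40,"dy":-20,"dz":0,"hand":90},{"wx":0,"wy":0,"wz":0,"dx":-40,"dy":-20,"dz":0,"hand":90},{"wx":0,"wy":0,"wz":0,"dx":-40,"dy":-20,"dz":0,"hand":90},{"wx":0,"wy":0,"wz":0,"dx":-40,"dy":-20,"dz":0,"hand":90},{"wx":0,"wy":0,"wz":0,"dx":-40,"dy":-20,"dz":0,"hand":90},{"wx":0,"wy":0,"wz":0,"dx":-40,"dy":-20,"dz":0,"hand":90},{"wx":0,"wy":0,"wz":0,"dx":-40,"dy":-20,"dz":0,"hand":90},{"wx":0,"wy":0,"wz":0,"dx":-40,"dy":-20,"dz":0,"hand":90},{"wx":0,"wy":0,"wz":0,"dx":-40,"dy":-20,"dz":0,"hand":90},{"wx":0,"wy":0,"wz":0,"dx":0,"dy":0,"dz":0,"hand":90}]' 50
python3 -m pendant '[{"wx":-0.034,"wy":0.006,"wz":0.12,"dx":0,"dy":0,"dz":0,"hand":90},{"wx":-0.034,"wy":0.006,"wz":0.12,"dx":0,"dy":0,"dz":0,"hand":90},{"wx":-0.034,"wy":0.006,"wz":0.12,"dx":0,"dy":0,"dz":0,"hand":90},{"wx":-0.034,"wy":0.006,"wz":0.12,"dx":0,"dy":0,"dz":0,"hand":90},{"wx":-0.034,"wy":0.006,"wz":0.12,"dx":0,"dy":0,"dz":0,"hand":90},{"wx":-0.034,"wy":0.006,"wz":0.12,"dx":0,"dy":0,"dz":0,"hand":90},{"wx":-0.034,"wy":0.006,"wz":0.12,"dx":0,"dy":0,"dz":0,"hand":90},{"wx":-0.034,"wy":0.006,"wz":0.12,"dx":0,"dy":0,"dz":0,"hand":90},{"wx":-0.034,"wy":0.006,"wz":0.12,"dx":0,"dy":0,"dz":0,"hand":90},{"wx":-0.034,"wy":0.006,"wz":0.12,"dx":0,"dy":0,"dz":0,"hand":90}]'
python3 -c "
from h import *
goal(cov(120,100,90),np.pi/6,.15)"
```

```text
time: 1.3
ee_pos: [0.5181, 0.1343, 0.2305]
eef_rot: [0.553, 3.092, -0.002]
ft_force: [-0.4, 0.3, 0.3]
grip_width: 0.0551
grasp_force: 0.0
time: 2.3
ee_pos: [0.5145, 0.1388, 0.231]
eef_rot: [-2.185, -2.198, -0.509]
ft_force: [0.5, 0.2, 0.1]
grip_width: 0.0554
grasp_force: 0.0
turn [-0.332  0.058  1.199] 1.25 shift after [-23.    8.8  43.1] shift now [-22.2  -5.8  44. ] target [0.519 0.127 0.183] | F [0.5 0.2 0.1] w 0.0554 gf 0.0 q [-0.02  0.22  1.75  0.29  0.97 -0.16] t 2.3
```

```bash
python3 -m pendant '[{"wx":-0.034,"wy":0.006,"wz":0.12,"dx":0,"dy":0,"dz":0,"hand":90},{"wx":-0.034,"wy":0.006,"wz":0.12,"dx":0,"dy":0,"dz":0,"hand":90},{"wx":-0.034,"wy":0.006,"wz":0.12,"dx":0,"dy":0,"dz":0,"hand":90},{"wx":-0.034,"wy":0.006,"wz":0.12,"dx":0,"dy":0,"dz":0,"hand":90},{"wx":-0.034,"wy":0.006,"wz":0.12,"dx":0,"dy":0,"dz":0,"hand":90},{"wx":-0.034,"wy":0.006,"wz":0.12,"dx":0,"dy":0,"dz":0,"hand":90},{"wx":-0.034,"wy":0.006,"wz":0.12,"dx":0,"dy":0,"dz":0,"hand":90},{"wx":-0.034,"wy":0.006,"wz":0.12,"dx":0,"dy":0,"dz":0,"hand":90},{"wx":-0.034,"wy":0.006,"wz":0.12,"dx":0,"dy":0,"dz":0,"hand":90},{"wx":-0.034,"wy":0.006,"wz":0.12,"dx":0,"dy":0,"dz":0,"hand":90},{"wx":0,"wy":0,"wz":0,"dx":0,"dy":0,"dz":0,"hand":90}]'
python3 -c "
from h import *
goal(cov(120,100,90),np.pi/6,.15)"
```

```text
time: 3.4
ee_pos: [0.514, 0.1394, 0.2308]
eef_rot: [-2.992, -0.483, -0.822]
ft_force: [-0.7, -0.2, -0.3]
grip_width: 0.0551
grasp_force: 0.0
turn [ 0.003 -0.006  0.003] 0.01 shift after [-22.7   9.5  43.2] shift now [-22.9   9.3  43.1] target [0.519 0.127 0.183] | F [-0.7 -0.2 -0.3] w 0.0551 gf 0.0 q [0.1  0.11 1.96 0.06 0.54 1.31] t 3.4
```

```bash
python3 -m pendant '[{"wx":0,"wy":0,"wz":0,"dx":-23,"dy":9,"dz":20,"hand":90},{"wx":0,"wy":0,"wz":0,"dx":0,"dy":0,"dz":30,"hand":90},{"wx":0,"wy":0,"wz":0,"dx":0,"dy":0,"dz":30,"hand":90},{"wx":0,"wy":0,"wz":0,"dx":0,"dy":0,"dz":20,"hand":90},{"wx":0,"wy":0,"wz":0,"dx":0,"dy":0,"dz":11,"hand":90},{"wx":0,"wy":0,"wz":0,"dx":0,"dy":0,"dz":0,"hand":90},{"wx":0,"wy":0,"wz":0,"dx":0,"dy":0,"dz":0,"hand":90}]'
python3 - <<'E'
from h import *
goal(cov(120,100,21),np.pi/6,.15)
p,d=read_camera("scene"); cv2.imwrite("pics/s1.png",cv2.resize(p[120:270,220:420,::-1],None,fx=4,fy=4,interpolation=2))
E
```

```text
time: 4.1
ee_pos: [0.5566, 0.1319, 0.1311]
eef_rot: [-2.994, -0.486, -0.812]
ft_force: [-0.1, -0.8, 0.5]
grip_width: 0.0553
grasp_force: 0.0
turn [0.002 0.001 0.005] 0.01 shift after [-6.1 -2.6  5.4] shift now [-6.1 -2.6  5.4] target [0.554 0.133 0.123] | F [-0.1 -0.8  0.5] w 0.0553 gf 0.0 q [0.07 0.34 2.   0.16 0.28 1.18] t 4.1
```

View pics/s1.png

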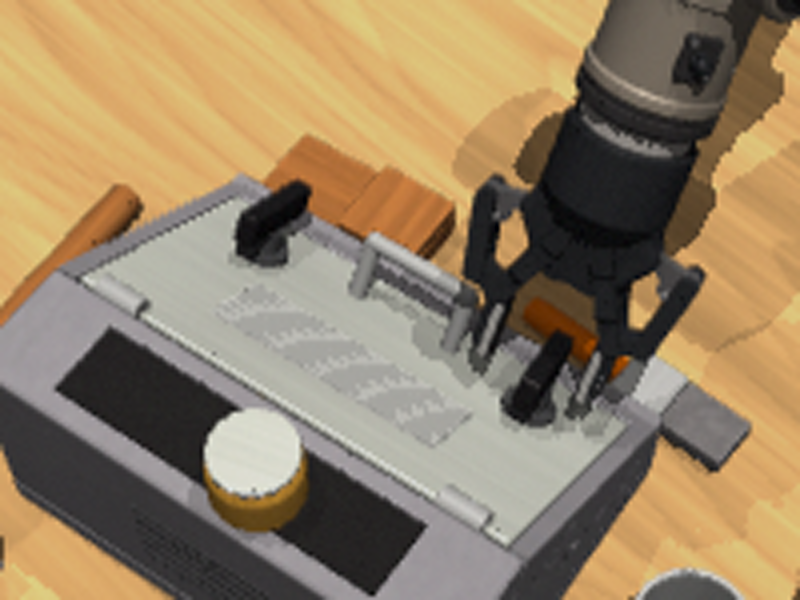

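The crop shows the open fingers straddling the left wing (about 540,375), but joint 5 has reached its lower limit. I'll use slightly less tilt.

```bash
python3 -m pendant '[{"wx":0,"wy":-0.09,"wz":0,"dx":0,"dy":0,"dz":0,"hand":90},{"wx":0,"wy":0,"wz":0,"dx":0,"dy":0,"dz":0,"hand":90}]'
python3 - <<'E'
from h import *
goal(cov(120,100,21),np.pi/6-.09,.15)
print(get_state()["joint_pos"][4])
E
```

```text
time: 4.35
ee_pos: [0.5585, 0.1322, 0.1329]
eef_rot: [3.015, 0.483, 0.679]
ft_force: [0.0, -0.1, 0.3]
grip_width: 0.0554
grasp_force: 0.0
turn [ 0.017 -0.001  0.004] 0.02 shift after [-8.1 -2.9  6.8] shift now [-8.1 -3.1  6.7] target [0.554 0.133 0.123] | F [ 0.  -0.1  0.3] w 0.0554 gf 0.0 q [0.09 0.35 1.92 0.04 0.43 1.31] t 4.35
0.4307726133728557
```

```bash
python3 -m pendant '[{"wx":0.017,"wy":0,"wz":0,"dx":-8,"dy":-3,"dz":0,"hand":90},{"wx":0,"wy":0,"wz":0,"dx":0,"dy":0,"dz":6,"hand":90},{"wx":0,"wy":0,"wz":0,"dx":0,"dy":0,"dz":0,"hand":240},{"wx":0,"wy":0,"wz":0,"dx":0,"dy":0,"dz":0,"hand":240},{"wx":0,"wy":0,"wz":0,"dx":0,"dy":0,"dz":0,"hand":240},{"wx":0,"wy":0,"wz":0,"dx":0,"dy":0,"dz":0,"hand":240},{"wx":0,"wy":0,"wz":0,"dx":0,"dy":0,"dz":0,"hand":240},{"wx":0,"wy":0,"wz":0,"dx":0,"dy":0,"dz":0,"hand":240}]' 40
python3 - <<'E'
from h import *
goal(cov(120,100,21),np.pi/6-.09,.15)
print(get_state()["joint_pos"][4],get_state()["ft_torque"])
E
```

```text
time: 5.15
ee_pos: [0.5507, 0.1335, 0.122]
eef_rot: [-3.025, -0.489, -0.67]
ft_force: [-5.5, 4.3, 6.2]
grip_width: 0.013
grasp_force: 58.6
turn [-0.002  0.002  0.003] 0.0 shift after [2.8 1.4 0. ] shift now [ 2.8  1.4 -0. ] target [0.554 0.133 0.123] | F [-5.5  4.3  6.2] w 0.013 gf 58.56047968380153 q [0.08 0.36 1.95 0.1  0.41 1.25] t 5.15
0.40658525315906574 [0.47474381 0.4450693  0.0444704 ]
```

```bash
python3 -m pendant '[{"wx":0,"wy":0,"wz":-0.12,"dx":0,"dy":0,"dz":0,"hand":240},{"wx":0,"wy":0,"wz":-0.12,"dx":0,"dy":0,"dz":0,"hand":240},{"wx":0,"wy":0,"wz":-0.12,"dx":0,"dy":0,"dz":0,"hand":240},{"wx":0,"wy":0,"wz":-0.12,"dx":0,"dy":0,"dz":0,"hand":240},{"wx":0,"wy":0,"wz":-0.12,"dx":0,"dy":0,"dz":0,"hand":240},{"wx":0,"wy":0,"wz":-0.12,"dx":0,"dy":0,"dz":0,"hand":240}]' 40
python3 - <<'E'
from h import *
goal(cov(120,100,21),np.pi/6-.09,1.57)
print(get_state()["joint_pos"][4],get_state()["ft_torque"])
E
```

```text
time: 5.75
ee_pos: [0.551, 0.1332, 0.1223]
eef_rot: [2.541, 1.464, 0.604]
ft_force: [-7.6, 3.4, 7.4]
grip_width: 0.0133
grasp_force: 61.7
turn [-0.002 -0.001 -0.692] 0.69 shift after [-0.6  2.6  0.2] shift now [1.2 2.4 0.2] target [0.554 0.133 0.123] | F [-7.6  3.4  7.4] w 0.0133 gf 61.65931706316769 q [0.08 0.36 1.95 0.09 0.41 0.53] t 5.75
0.4061555164133534 [-0.0764598  -0.04293393 -0.2609927 ]
```

```bash
python3 -m pendant '[{"wx":0,"wy":0,"wz":-0.12,"dx":0,"dy":0.4,"dz":0,"hand":240},{"wx":0,"wy":0,"wz":-0.12,"dx":0,"dy":0.4,"dz":0,"hand":240},{"wx":0,"wy":0,"wz":-0.12,"dx":0,"dy":0.4,"dz":0,"hand":240},{"wx":0,"wy":0,"wz":-0.12,"dx":0,"dy":0.4,"dz":0,"hand":240},{"wx":0,"wy":0,"wz":-0.12,"dx":0,"dy":0.4,"dz":0,"hand":240},{"wx":0,"wy":0,"wz":-0.12,"dx":0,"dy":0,"dz":0,"hand":240},{"wx":0,"wy":0,"wz":0,"dx":0,"dy":0,"dz":0,"hand":240}]' 40
python3 - <<'E'
from h import *
goal(cov(120,100,21),np.pi/6-.09,1.57)
print(get_state()["joint_pos"][4],get_state()["ft_torque"])
E
```

```text
time: 6.45
ee_pos: [0.5511, 0.133, 0.1227]
eef_rot: [1.797, 2.18, 0.467]
ft_force: [-15.3, 3.1, 14.4]
grip_width: 0.0128
grasp_force: 70.5
turn [-0.005 -0.003  0.026] 0.03 shift after [-0.3  2.4  0.6] shift now [-0.4  2.4  0.5] target [0.554 0.133 0.123] | F [-15.3   3.1  14.4] w 0.0128 gf 70.45780976739479 q [ 0.08  0.36  1.94  0.1   0.41 -0.19] t 6.45
0.4120983465508758 [ 0.47267202  0.62215101 -0.16718508]
```

```bash
python3 -m pendant '[{"wx":0,"wy":0,"wz":0,"dx":0,"dy":0,"dz":0,"hand":90},{"wx":0,"wy":0,"wz":0,"dx":0,"dy":0,"dz":0,"hand":90},{"wx":0,"wy":0,"wz":0,"dx":0,"dy":0,"dz":-10,"hand":90},{"wx":0,"wy":0,"wz":0,"dx":0,"dy":0,"dz":-30,"hand":90},{"wx":0,"wy":0,"wz":0,"dx":0,"dy":0,"dz":-30,"hand":90},{"wx":0,"wy":0,"wz":0,"dx":-40,"dy":0,"dz":0,"hand":90},{"wx":0,"wy":0,"wz":0,"dx":-40,"dy":0,"dz":0,"hand":90},{"wx":0,"wy":0,"wz":0,"dx":-40,"dy":0,"dz":0,"hand":90},{"wx":0,"wy":0,"wz":0,"dx":-40,"dy":0,"dz":0,"hand":90},{"wx":0,"wy":0,"wz":0,"dx":-40,"dy":0,"dz":0,"hand":90}]' 40
python3 -m pendant '[{"wx":0,"wy":0,"wz":0.14,"dx":0,"dy":0,"dz":0,"hand":90},{"wx":0,"wy":0,"wz":0.14,"dx":0,"dy":0,"dz":0,"hand":90},{"wx":0,"wy":0,"wz":0.14,"dx":0,"dy":0,"dz":0,"hand":90},{"wx":0,"wy":0,"wz":0.14,"dx":0,"dy":0,"dz":0,"hand":90},{"wx":0,"wy":0,"wz":0.14,"dx":0,"dy":0,"dz":0,"hand":90},{"wx":0,"wy":0,"wz":0.14,"dx":0,"dy":0,"dz":0,"hand":90},{"wx":0,"wy":0,"wz":0.14,"dx":0,"dy":0,"dz":0,"hand":90},{"wx":0,"wy":0,"wz":0.14,"dx":0,"dy":0,"dz":0,"hand":90},{"wx":0,"wy":0,"wz":0.14,"dx":0,"dy":0,"dz":0,"hand":90},{"wx":0,"wy":0,"wz":0.14,"dx":0,"dy":0,"dz":0,"hand":90},{"wx":0,"wy":0,"wz":0.14,"dx":0,"dy":0,"dz":0,"hand":90},{"wx":0,"wy":0,"wz":0,"dx":0,"dy":0,"dz":0,"hand":90}]'
python3 - <<'E'
from h import *
goal(cov(120,-100,81),np.pi/6-.09,.05)
p,d=read_camera("scene"); W=cloud("scene",d); L=(W-O)@M*1000
s_=-((L[...,0]-60)*np.cos(np.pi/6)+(L[...,2]-165)*.5); h=-(L[...,0]-60)*.5+(L[...,2]-165)*np.cos(np.pi/6)
for y0 in(100,-100):
    a=(s_>60)&(s_<165)&(abs(L[...,1]-y0)<45)&(h>34)&(h<48)
    Q=np.c_[-s_[a],L[...,1][a]].astype(np.float32);v=np.linalg.svd(Q-Q.mean(0))[2][0]
    print(a.sum(),cv2.minAreaRect(Q),np.arctan2(v[1],v[0]))
E
```

```text
time: 7.45
ee_pos: [0.5616, -0.0711, 0.1883]
eef_rot: [1.798, 2.175, 0.469]
ft_force: [-0.2, 0.5, -0.5]
grip_width: 0.0555
grasp_force: 0.0
time: 8.65
ee_pos: [0.5615, -0.0694, 0.1879]
eef_rot: [-3.026, -0.333, -0.665]
ft_force: [0.8, -0.4, 0.7]
grip_width: 0.0554
grasp_force: 0.0
turn [-0.001  0.002  0.002] 0.0 shift after [-9.1 -1.4  9.9] shift now [-9.1 -1.5  9.9] target [ 0.557 -0.069  0.175] | F [ 0.8 -0.4  0.7] w 0.0554 gf 0.0 q [-0.38  0.27  1.85  0.36  0.68  0.73] t 8.65
156 ((-118.2503662109375, 100.79063415527344), (68.51183319091797, 18.38633918762207), 89.08635711669922) 1.5832144
112 ((-117.65594482421875, -98.12273406982422), (71.26324462890625, 14.292048454284668), 3.054492712020874) 0.03257018
```

```bash
python3 -c "
from h import *
goal(cov(118.5,-99,21),np.pi/6-.09,.04)"
```

```text
turn [-0.001  0.003  0.016] 0.02 shift after [-2.2 -2.  69.4] shift now [-2.  -2.  69.4] target [ 0.588 -0.063  0.124] | F [ 0.5 -0.2 -0.3] w 0.055 gf 0.0 q [-0.38  0.27  1.85  0.36  0.68  0.73] t 8.7
```

```bash
python3 -m pendant '[{"wx":0,"wy":0,"wz":0,"dx":-2,"dy":-2,"dz":20,"hand":90},{"wx":0,"wy":0,"wz":0,"dx":0,"dy":0,"dz":25,"hand":90},{"wx":0,"wy":0,"wz":0,"dx":0,"dy":0,"dz":15,"hand":90},{"wx":0,"wy":0,"wz":0,"dx":0,"dy":0,"dz":9,"hand":90},{"wx":0,"wy":0,"wz":0,"dx":0,"dy":0,"dz":0,"hand":240},{"wx":0,"wy":0,"wz":0,"dx":0,"dy":0,"dz":0,"hand":240},{"wx":0,"wy":0,"wz":0,"dx":0,"dy":0,"dz":0,"hand":240},{"wx":0,"wy":0,"wz":0,"dx":0,"dy":0,"dz":0,"hand":240},{"wx":0,"wy":0,"wz":0,"dx":0,"dy":0,"dz":0,"hand":240},{"wx":0,"wy":0,"wz":0,"dx":0,"dy":0,"dz":0,"hand":240}]' 40
python3 -c "
from h import *
goal(cov(118.5,-99,21),np.pi/6-.09,.04)"
```

```text
time: 9.7
ee_pos: [0.5876, -0.0627, 0.1247]
eef_rot: [-3.026, -0.334, -0.666]
ft_force: [-3.3, 2.0, 6.5]
grip_width: 0.0131
grasp_force: 43.4
turn [-0.001  0.002  0.013] 0.01 shift after [-0.1  0.3  0.8] shift now [-0.1  0.3  0.8] target [ 0.588 -0.063  0.124] | F [-3.3  2.   6.5] w 0.0131 gf 43.40910430677468 q [-0.35  0.4   1.86  0.42  0.53  0.68] t 9.7
```

Need about −1.55 rad; the end needs a ≈ 1.58.

```bash
python3 -m pendant '[{"wx":0,"wy":0,"wz":-0.13,"dx":0,"dy":0,"dz":0,"hand":240},{"wx":0,"wy":0,"wz":-0.13,"dx":0,"dy":0,"dz":0,"hand":240},{"wx":0,"wy":0,"wz":-0.13,"dx":0,"dy":0,"dz":0,"hand":240},{"wx":0,"wy":0,"wz":-0.13,"dx":0,"dy":0,"dz":0,"hand":240},{"wx":0,"wy":0,"wz":-0.13,"dx":0,"dy":0,"dz":0,"hand":240},{"wx":0,"wy":0,"wz":-0.13,"dx":0,"dy":0,"dz":0,"hand":240}]'
python3 -m pendant '[{"wx":0,"wy":0,"wz":-0.13,"dx":0,"dy":0,"dz":0,"hand":240},{"wx":0,"wy":0,"wz":-0.13,"dx":0,"dy":0,"dz":0,"hand":240},{"wx":0,"wy":0,"wz":-0.13,"dx":0,"dy":0,"dz":0,"hand":240},{"wx":0,"wy":0,"wz":-0.13,"dx":0,"dy":0,"dz":0,"hand":240},{"wx":0,"wy":0,"wz":-0.13,"dx":0,"dy":0,"dz":0,"hand":240},{"wx":0,"wy":0,"wz":-0.13,"dx":0,"dy":0,"dz":0,"hand":240},{"wx":0,"wy":0,"wz":0,"dx":0,"dy":0,"dz":0,"hand":240}]'
python3 -c "
from h import *
goal(cov(118.5,-99,21),np.pi/6-.09,1.57)"
```

```text
time: 10.3
ee_pos: [0.5862, -0.0603, 0.124]
eef_rot: [2.579, 1.42, 0.608]
ft_force: [-8.2, 14.3, 8.8]
grip_width: 0.0128
grasp_force: 55.2
time: 11.0
ee_pos: [0.5834, -0.0598, 0.1227]
eef_rot: [1.777, 2.203, 0.464]
ft_force: [-20.7, 9.6, 12.7]
grip_width: 0.0131
grasp_force: 72.7
turn [-0.01  -0.008  0.045] 0.05 shift after [-3.9  4.   0.5] shift now [-4.   3.9  0.5] target [ 0.588 -0.063  0.124] | F [-20.7   9.6  12.7] w 0.0131 gf 72.74320403015736 q [-0.35  0.4   1.87  0.42  0.54 -0.89] t 11.0
```

```bash
python3 -m pendant '[{"wx":0,"wy":0,"wz":0,"dx":0,"dy":0,"dz":0,"hand":90},{"wx":0,"wy":0,"wz":0,"dx":0,"dy":0,"dz":0,"hand":90},{"wx":0,"wy":0,"wz":0,"dx":0,"dy":0,"dz":-10,"hand":90},{"wx":0,"wy":0,"wz":0,"dx":0,"dy":0,"dz":-30,"hand":90},{"wx":0,"wy":0,"wz":0,"dx":0,"dy":0,"dz":-30,"hand":90},{"wx":0,"wy":0,"wz":0,"dx":33,"dy":0,"dz":0,"hand":90},{"wx":0,"wy":0,"wz":0,"dx":33,"dy":0,"dz":0,"hand":90},{"wx":0,"wy":0,"wz":0,"dx":33,"dy":0,"dz":0,"hand":90},{"wx":0,"wy":0,"wz":0,"dx":0,"dy":0,"dz":0,"hand":90}]'
python3 - <<'E'
from h import *
goal(cov(133.5,.5,81),np.pi/6-.09,1.57)
goal(cov(133.5,.5,21),np.pi/6-.09,1.57)
p,d=read_camera("scene"); W=cloud("scene",d); L=(W-O)@M*1000
cv2.imwrite("pics/s2.png",cv2.resize(p[120:270,220:420,::-1],None,fx=4,fy=4,interpolation=2))
s_=-((L[...,0]-60)*np.cos(np.pi/6)+(L[...,2]-165)*.5); h=-(L[...,0]-60)*.5+(L[...,2]-165)*np.cos(np.pi/6)
for y0 in(100,-100,0):
    a=(s_>60)&(s_<165)&(abs(L[...,1]-y0)<45)&(h>34)&(h<48)
    Q=np.c_[-s_[a],L[...,1][a]].astype(np.float32);v=np.linalg.svd(Q-Q.mean(0))[2][0]
    print(a.sum(),cv2.minAreaRect(Q),np.arctan2(v[1],v[0]))
E
```

```text
time: 11.9
ee_pos: [0.5374, 0.0318, 0.1864]
eef_rot: [1.772, 2.195, 0.465]
ft_force: [-0.3, -0.6, 0.1]
grip_width: 0.0551
grasp_force: 0.0
turn [-0.003 -0.003  0.046] 0.05 shift after [ -2.3 -15.7  12.6] shift now [ -1.7 -15.8  12.6] target [0.529 0.028 0.168] | F [-0.3 -0.6  0.1] w 0.0551 gf 0.0 q [-0.17  0.22  1.93  0.25  0.6  -0.56] t 11.9
turn [-0.003 -0.003  0.046] 0.05 shift after [ -2.3 -10.3  72.3] shift now [ -2.1 -10.2  72.4] target [0.559 0.033 0.116] | F [-0.3 -0.6  0.1] w 0.0551 gf 0.0 q [-0.17  0.22  1.93  0.25  0.6  -0.56] t 11.9
160 ((-118.05390930175781, 100.73934936523438), (15.534828186035156, 69.746337890625), 2.5457842350006104) 1.5831765
135 ((-117.9948959350586, -99.27113342285156), (70.35164642333984, 19.44016456604004), 87.95735931396484) 1.5694019
156 ((-132.2235870361328, 1.3649215698242188), (12.891151428222656, 81.81766510009766), 0.7786027193069458) 1.5817609
```

View pics/s2.png

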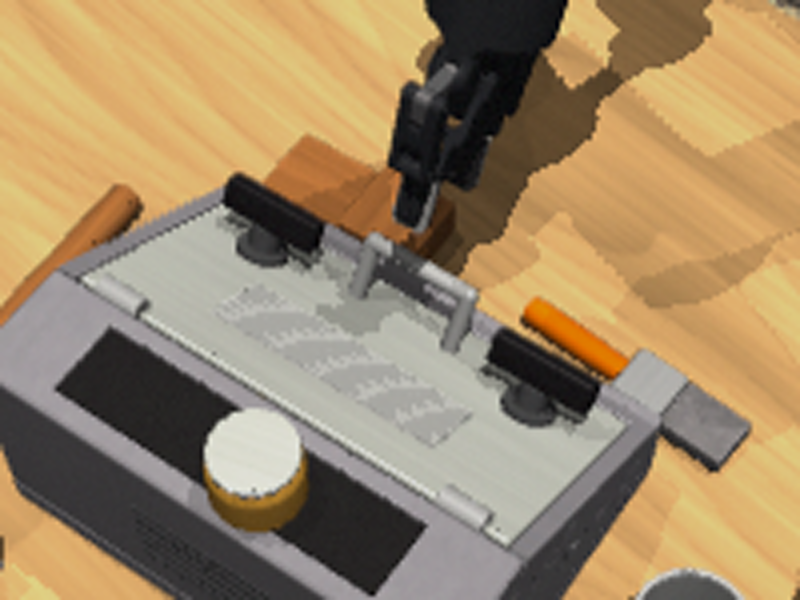

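Both wings now lie crosswise (about (272,212) and (543,375)). The gripper is above the handle (420,270).

```bash
python3 -m pendant '[{"wx":0,"wy":0,"wz":0.045,"dx":-2,"dy":-10,"dz":10,"hand":90},{"wx":0,"wy":0,"wz":0,"dx":0,"dy":0,"dz":25,"hand":90},{"wx":0,"wy":0,"wz":0,"dx":0,"dy":0,"dz":20,"hand":90},{"wx":0,"wy":0,"wz":0,"dx":0,"dy":0,"dz":17,"hand":90},{"wx":0,"wy":0,"wz":0,"dx":0,"dy":0,"dz":0,"hand":240},{"wx":0,"wy":0,"wz":0,"dx":0,"dy":0,"dz":0,"hand":240},{"wx":0,"wy":0,"wz":0,"dx":0,"dy":0,"dz":0,"hand":240},{"wx":0,"wy":0,"wz":0,"dx":0,"dy":0,"dz":0,"hand":240},{"wx":0,"wy":0,"wz":0,"dx":0,"dy":0,"dz":0,"hand":240},{"wx":0,"wy":0,"wz":0,"dx":0,"dy":0,"dz":0,"hand":240}]' 35
python3 -c "
from h import *
goal(cov(133,.5,21),np.pi/6-.09,1.57)
# swing: TCP per angle, pads centre 19 mm back of TCP on bar; tool tilt follows from .434 to 0 then stays
bar=lambda th:cov(133,.5,40,th)
pt=lambda th,tau:bar(th)+19*np.array([np.sin(tau),0,-np.cos(tau)])
prev=pt(0,.434);pa=.434
for k in range(1,27):
    th=1.95*k/26;tau=max(.434-th,0.0)
    P=pt(th,tau);d=P-prev
    X=np.array([np.cos(pa),0,np.sin(pa)]);z=np.array([np.sin(pa),0,-np.cos(pa)])
    print(k,round(th,3),'dy',round(d@X,1),'dz',round(d@z,1),'wx',round(tau-pa,3)); prev=P;pa=tau
"
```

```text
time: 12.95
ee_pos: [0.554, 0.0298, 0.1137]
eef_rot: [1.834, 2.165, 0.465]
ft_force: [-17.4, -10.1, -1.2]
grip_width: 0.011
grasp_force: 34.1
turn [-0.014 -0.004 -0.002] 0.02 shift after [ 2.4  6.1 -0.4] shift now [ 2.5  6.1 -0.5] target [0.559 0.033 0.117] | F [-17.4 -10.1  -1.2] w 0.011 gf 34.06914174556732 q [-0.16  0.36  1.97  0.33  0.43 -0.6 ] t 12.95
1 0.075 dy 1.1 dz -10.2 wx -0.075
2 0.15 dy 1.1 dz -10.2 wx -0.075
3 0.225 dy 1.1 dz -10.2 wx -0.075
4 0.3 dy 1.1 dz -10.2 wx -0.075
5 0.375 dy 1.1 dz -10.2 wx -0.075
6 0.45 dy 1.4 dz -10.1 wx -0.059
7 0.525 dy 2.6 dz -10.1 wx 0.0
8 0.6 dy 3.4 dz -9.8 wx 0.0
9 0.675 dy 4.1 dz -9.6 wx 0.0
10 0.75 dy 4.8 dz -9.2 wx 0.0
11 0.825 dy 5.5 dz -8.8 wx 0.0
12 0.9 dy 6.1 dz -8.4 wx 0.0
13 0.975 dy 6.8 dz -7.9 wx 0.0
14 1.05 dy 7.3 dz -7.4 wx 0.0
15 1.125 dy 7.9 dz -6.8 wx 0.0
16 1.2 dy 8.4 dz -6.2 wx 0.0
17 1.275 dy 8.8 dz -5.6 wx 0.0
18 1.35 dy 9.2 dz -4.9 wx 0.0
19 1.425 dy 9.5 dz -4.2 wx 0.0
20 1.5 dy 9.8 dz -3.5 wx 0.0
21 1.575 dy 10.1 dz -2.7 wx 0.0
22 1.65 dy 10.2 dz -2.0 wx 0.0
23 1.725 dy 10.3 dz -1.2 wx 0.0
24 1.8 dy 10.4 dz -0.4 wx 0.0
25 1.875 dy 10.4 dz 0.4 wx 0.0
26 1.95 dy 10.4 dz 1.1 wx 0.0
```

```bash
python3 -m pendant '[{"wx":0,"wy":0,"wz":0,"dx":1,"dy":-5,"dz":0,"hand":240},{"wx":0.075,"wy":0,"wz":0,"dx":0,"dy":1,"dz":-10,"hand":240},{"wx":0.075,"wy":0,"wz":0,"dx":0,"dy":1,"dz":-10,"hand":240},{"wx":0.075,"wy":0,"wz":0,"dx":0,"dy":1,"dz":-10,"hand":240},{"wx":0,"wy":0,"wz":0,"dx":0,"dy":0,"dz":0,"hand":240}]'
python3 -c "
from h import *
goal(cov(136,.5,40,.225)+19*np.array([np.sin(.209),0,-np.cos(.209)]),.209,1.57)"
```

```text
time: 13.45
ee_pos: [0.5458, 0.029, 0.1441]
eef_rot: [1.943, 2.294, 0.231]
ft_force: [-9.1, -3.0, 1.6]
grip_width: 0.0108
grasp_force: 36.6
turn [-0.01  -0.002 -0.001] 0.01 shift after [ 1.8  1.6 -0.2] shift now [ 1.8  1.6 -0.2] target [0.547 0.031 0.145] | F [-9.1 -3.   1.6] w 0.0108 gf 36.57124936580658 q [-0.12  0.37  1.77  0.08  0.81 -0.34] t 13.45
```

```bash
python3 -m pendant '[{"wx":0.075,"wy":0,"wz":0,"dx":0,"dy":1,"dz":-10,"hand":240},{"wx":0.075,"wy":0,"wz":0,"dx":0,"dy":1,"dz":-10,"hand":240},{"wx":0.06,"wy":0,"wz":0,"dx":0,"dy":1.5,"dz":-10,"hand":240},{"wx":0,"wy":0,"wz":0,"dx":0,"dy":2.6,"dz":-10,"hand":240},{"wx":0,"wy":0,"wz":0,"dx":0,"dy":3.4,"dz":-10,"hand":240},{"wx":0,"wy":0,"wz":0,"dx":0,"dy":4.1,"dz":-9.6,"hand":240},{"wx":0,"wy":0,"wz":0,"dx":0,"dy":4.8,"dz":-9.2,"hand":240},{"wx":0,"wy":0,"wz":0,"dx":0,"dy":0,"dz":0,"hand":240}]'
python3 - <<'E'
from h import *
goal(cov(136,.5,40,.75)+[0,0,-19],0,1.57)
p,d=read_camera("scene")
cv2.imwrite("pics/s3.png",cv2.resize(p[100:280,210:430,::-1],None,fx=3,fy=3,interpolation=2))
E
```

```text
time: 14.25
ee_pos: [0.558, 0.0311, 0.2128]
eef_rot: [-2.024, -2.388, 0.013]
ft_force: [-15.3, -0.9, 7.6]
grip_width: 0.0104
grasp_force: 36.9
turn [-0.013 -0.003 -0.001] 0.01 shift after [ 1.8  3.4 -2.7] shift now [ 1.8  3.4 -2.7] target [0.561 0.033 0.216] | F [-15.3  -0.9   7.6] w 0.0104 gf 36.87790095806122 q [-0.08  0.43  1.45 -0.    1.28 -0.25] t 14.25
```

View pics/s3.png

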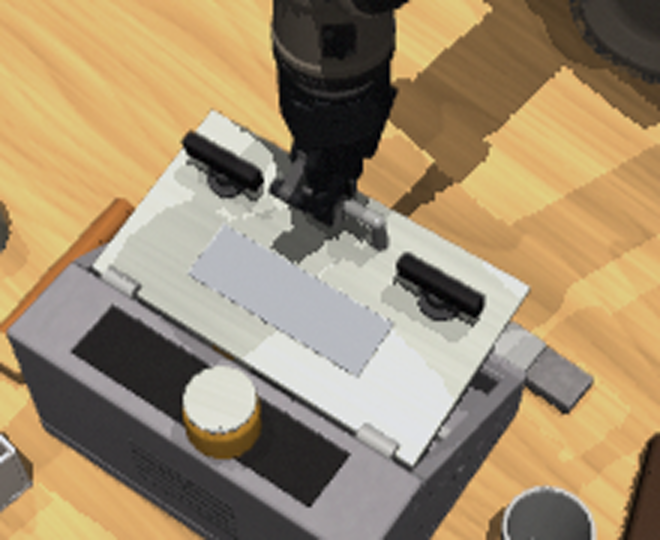

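The cover is lifted to about 45 deg, with the bar held at (320,210) and the wings still crosswise.

```bash
python3 -m pendant '[{"wx":0,"wy":0,"wz":0,"dx":0,"dy":3,"dz":-10,"hand":240},{"wx":0,"wy":0,"wz":0,"dx":0,"dy":5,"dz":-9.5,"hand":240},{"wx":0,"wy":0,"wz":0,"dx":0,"dy":6.5,"dz":-8.5,"hand":240},{"wx":0,"wy":0,"wz":0,"dx":0,"dy":7.3,"dz":-7.5,"hand":240},{"wx":0,"wy":0,"wz":0,"dx":0,"dy":8,"dz":-7,"hand":240},{"wx":0,"wy":0,"wz":0,"dx":0,"dy":8.4,"dz":-6.3,"hand":240},{"wx":0,"wy":0,"wz":0,"dx":0,"dy":8.8,"dz":-5.6,"hand":240},{"wx":0,"wy":0,"wz":0,"dx":0,"dy":9.2,"dz":-5,"hand":240},{"wx":0,"wy":0,"wz":0,"dx":0,"dy":0,"dz":0,"hand":240}]'
python3 - <<'E'
from h import *
goal(cov(136,.5,40,1.35)+[0,0,-19],0,1.57)
E
```

```text
time: 15.2
ee_pos: [0.6166, 0.0408, 0.2745]
eef_rot: [-2.028, -2.393, 0.003]
ft_force: [-11.3, 0.8, 11.1]
grip_width: 0.0109
grasp_force: 36.2
turn [-0.005 -0.003 -0.001] 0.01 shift after [2.  4.8 1.4] shift now [2.  4.8 1.4] target [0.621 0.044 0.273] | F [-11.3   0.8  11.1] w 0.0109 gf 36.24090313911438 q [-0.06  0.5   1.16  0.    1.49 -0.22] t 15.2
```

```bash
python3 -m pendant '[{"wx":0,"wy":0,"wz":0,"dx":0,"dy":9.5,"dz":-5.5,"hand":240},{"wx":0,"wy":0,"wz":0,"dx":0,"dy":9.8,"dz":-4,"hand":240},{"wx":0,"wy":0,"wz":0,"dx":0,"dy":10,"dz":-2.7,"hand":240},{"wx":0,"wy":0,"wz":0,"dx":0,"dy":10,"dz":-2,"hand":240},{"wx":0,"wy":0,"wz":0,"dx":0,"dy":10,"dz":-1.2,"hand":240},{"wx":0,"wy":0,"wz":0,"dx":0,"dy":10,"dz":-0.4,"hand":240},{"wx":0,"wy":0,"wz":0,"dx":0,"dy":10,"dz":0.4,"hand":240},{"wx":0,"wy":0,"wz":0,"dx":0,"dy":10,"dz":1,"hand":240},{"wx":0,"wy":0,"wz":0,"dx":0,"dy":0,"dz":0,"hand":240}]'
python3 - <<'E'
from h import *
goal(cov(136,.5,40,1.93)+[0,0,-19],0,1.57)
E
```

```text
time: 16.1
ee_pos: [0.6969, 0.0541, 0.2884]
eef_rot: [-2.03, -2.396, -0.003]
ft_force: [-0.5, 2.3, 4.7]
grip_width: 0.0104
grasp_force: 37.0
turn [ 0.    -0.002 -0.001] 0.0 shift after [2.2 3.4 1.7] shift now [2.2 3.4 1.7] target [0.7   0.057 0.287] | F [-0.5  2.3  4.7] w 0.0104 gf 37.02430307865143 q [-0.03  0.67  0.83  0.    1.64 -0.2 ] t 16.1
```

```bash
python3 -m pendant '[{"wx":0,"wy":0,"wz":0,"dx":0,"dy":0,"dz":0,"hand":180},{"wx":0,"wy":0,"wz":0,"dx":0,"dy":0,"dz":0,"hand":180},{"wx":0,"wy":0,"wz":0,"dx":0,"dy":0,"dz":0,"hand":180},{"wx":0,"wy":0,"wz":0,"dx":0,"dy":0,"dz":-10,"hand":180},{"wx":0,"wy":0,"wz":0,"dx":0,"dy":0,"dz":-20,"hand":180},{"wx":0,"wy":0,"wz":0,"dx":0,"dy":0,"dz":-30,"hand":180},{"wx":0,"wy":0,"wz":0,"dx":0,"dy":0,"dz":-30,"hand":180},{"wx":0,"wy":0,"wz":0,"dx":0,"dy":0,"dz":-30,"hand":180},{"wx":0,"wy":0,"wz":0,"dx":0,"dy":-40,"dz":0,"hand":180},{"wx":0,"wy":0,"wz":0,"dx":0,"dy":-40,"dz":0,"hand":180},{"wx":0,"wy":0,"wz":0,"dx":0,"dy":-40,"dz":0,"hand":180},{"wx":0,"wy":0,"wz":0,"dx":0,"dy":-40,"dz":0,"hand":180}]'
python3 -m pendant '[{"wx":0,"wy":0,"wz":0,"dx":0,"dy":-40,"dz":0,"hand":180},{"wx":0,"wy":0,"wz":0,"dx":0,"dy":-40,"dz":0,"hand":180},{"wx":0,"wy":0,"wz":0,"dx":0,"dy":-40,"dz":0,"hand":180},{"wx":0,"wy":0,"wz":0,"dx":0,"dy":-20,"dz":0,"hand":150}]'
python3 - <<'E'
from h import *
goal([-20,-65,160],.35,0)
for n,(a,b,c,e,f) in dict(scene=(100,280,210,430,3),top=(110,240,230,410,4)).items():
    p,d=read_camera(n);np.savez(n+"4.npz",p=p,d=d)
    cv2.imwrite(f"pics/{n}4.png",cv2.resize(p[a:b,c:e,::-1],None,fx=f,fy=f,interpolation=2))
    W=cloud(n,d);L=(W-O)@M*1000
    m=(L[...,2]>60)&(L[...,2]<110)&(L[...,0]>-60)&(L[...,0]<20)&(abs(L[...,1])<140)
    k,l,s,ce=cv2.connectedComponentsWithStats(m.astype(np.uint8))
    for i in range(1,k):
        if s[i,4]>4:q=L[l==i];print(n,s[i],q.min(0).round(),q.max(0).round())
    m=(L[...,2]>240)&(abs(L[...,1])<140)&(L[...,0]>-40)&(L[...,0]<120)
    if m.sum()>20:q=L[m];print(n,"cover",np.percentile(q,[5,50,95],axis=0).round())
E
```

```text
time: 17.3
ee_pos: [0.538, 0.027, 0.4065]
eef_rot: [-2.029, -2.393, 0.003]
ft_force: [0.3, 0.6, 1.3]
grip_width: 0.025
grasp_force: 0.0
time: 17.7
ee_pos: [0.3988, 0.0042, 0.4082]
eef_rot: [-2.03, -2.394, 0.002]
ft_force: [0.4, -0.2, 0.5]
grip_width: 0.0349
grasp_force: 0.0
turn [-0.277  0.276  1.55 ] 1.6 shift after [110.7  63.6 304.6] shift now [-63.4 209.2 247.5] target [ 0.615 -0.024  0.16 ] | F [ 0.4 -0.2  0.5] w 0.0349 gf 0.0 q [-0.18  0.02  1.45  0.    1.68 -0.35] t 17.7
scene cover [[  30. -122.  260.]
 [  40.   13.  298.]
 [  79.  130.  327.]]
top [337 176   8  18  88] [-42. -66.  61.] [ 19. -49. 100.]
top cover [[  26. -124.  278.]
 [  55.    0.  298.]
 [  77.  122.  328.]]
```

View pics/top4.png

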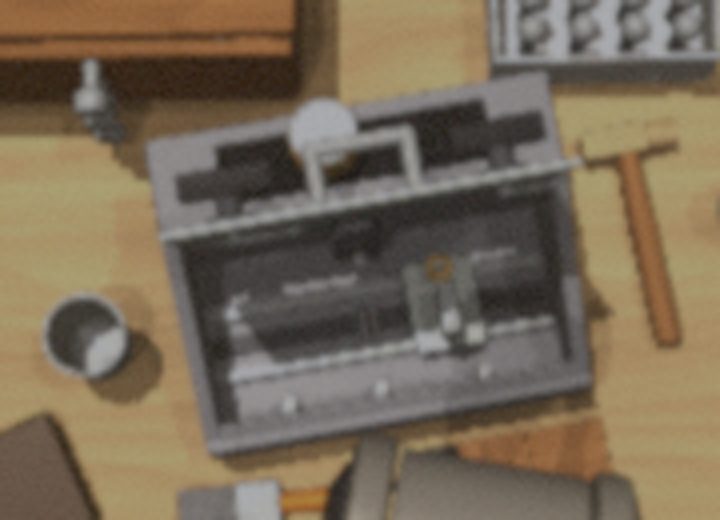

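The top crop shows the cover fully back. The carrier is at about (445,310) with its ring at (438,266), and the three station blocks are at (290,403), (381,388) and (485,370).

Run:
```python
from h import *
for n in("top","scene"):
    z=np.load(n+"4.npz");d=z["d"];W=cloud(n,d);L=(W-O)@M*1000
    for lo,hi in((84,100),(75,84)):
        m=(L[...,2]>lo)&(L[...,2]<hi)&(L[...,0]>-60)&(L[...,0]<8)&(abs(L[...,1])<140)
        q=L[m]; print(n,lo,m.sum(),*( [q.mean(0).round(1),q.min(0).round(),q.max(0).round()] if len(q) else []))
c=get_calibration("top")
def ray(u,v,z):
    r=c["R"].T@np.linalg.inv(c["intrinsics"])@[u,v,1];o=-c["R"].T@c["t"]
    return ((o+r*(z-o[2])/r[2]-O)@M*1000).round(1)
p=np.load("top4.npz")["p"]
for u,v in((290,403),(381,388),(485,370)):
    u,v=u/4+230,v/4+110
    w=p[int(v)-4:int(v)+5,int(u)-4:int(u)+5].mean(2);w=np.clip(w-np.percentile(w,70),0,None)
    yy,xx=np.mgrid[int(v)-4:int(v)+5,int(u)-4:int(u)+5]
    print(ray((w*xx).sum()/w.sum(),(w*yy).sum()/w.sum(),.054))
```

```text
top 84 55 [-20.3 -57.3  93.6] [-42. -64.  86.] [  1. -50.  99.]
top 75 3 [-26.7 -52.1  80.4] [-42. -55.  78.] [-10. -51.  84.]
scene 84 0
scene 75 0
[-71.   90.7  54. ]
[-72.1  10.2  54. ]
[-73.4 -81.6  54. ]
```

```bash
python3 -m pendant '[{"wx":-0.02,"wy":0.02,"wz":0.13,"dx":0,"dy":0,"dz":0,"hand":90},{"wx":-0.02,"wy":0.02,"wz":0.13,"dx":0,"dy":0,"dz":0,"hand":90},{"wx":-0.02,"wy":0.02,"wz":0.13,"dx":0,"dy":0,"dz":0,"hand":90},{"wx":-0.02,"wy":0.02,"wz":0.13,"dx":0,"dy":0,"dz":0,"hand":90},{"wx":-0.02,"wy":0.02,"wz":0.13,"dx":0,"dy":0,"dz":0,"hand":90},{"wx":-0.02,"wy":0.02,"wz":0.13,"dx":0,"dy":0,"dz":0,"hand":90},{"wx":-0.02,"wy":0.02,"wz":0.13,"dx":0,"dy":0,"dz":0,"hand":90},{"wx":-0.02,"wy":0.02,"wz":0.13,"dx":0,"dy":0,"dz":0,"hand":90},{"wx":-0.02,"wy":0.02,"wz":0.13,"dx":0,"dy":0,"dz":0,"hand":90},{"wx":-0.02,"wy":0.02,"wz":0.13,"dx":0,"dy":0,"dz":0,"hand":90},{"wx":-0.02,"wy":0.02,"wz":0.13,"dx":0,"dy":0,"dz":0,"hand":90},{"wx":-0.02,"wy":0.02,"wz":0.12,"dx":0,"dy":0,"dz":0,"hand":90}]'
python3 -c "
from h import *
P=np.array([-23,-57.3,64]);z=np.array([np.sin(.3),0,-np.cos(.3)])
goal(P-110*z,.3,0)
goal(P,.3,0)"
```

```text
time: 19.0
ee_pos: [0.4024, 0.0041, 0.4072]
eef_rot: [-3.07, -0.256, -0.468]
ft_force: [-0.4, 0.5, -0.7]
grip_width: 0.0554
grasp_force: 0.0
turn [-0.001 -0.003 -0.001] 0.0 shift after [ 91.4  55.3 277.5] shift now [ 90.7  55.4 277.7] target [ 0.579 -0.022  0.169] | F [-0.4  0.5 -0.7] w 0.0554 gf 0.0 q [-0.29 -0.16  1.65  0.13  1.38  1.11] t 19.0
turn [-0.001 -0.003 -0.001] 0.0 shift after [ 91.4  55.3 387.5] shift now [ 90.4  55.4 387.7] target [ 0.611 -0.017  0.064] | F [-0.4  0.5 -0.7] w 0.0554 gf 0.0 q [-0.29 -0.16  1.65  0.13  1.38  1.11] t 19.0
```

```bash
python3 -m pendant '[{"wx":0,"wy":0,"wz":0,"dx":13,"dy":8,"dz":35,"hand":90},{"wx":0,"wy":0,"wz":0,"dx":13,"dy":8,"dz":35,"hand":90},{"wx":0,"wy":0,"wz":0,"dx":13,"dy":8,"dz":35,"hand":90},{"wx":0,"wy":0,"wz":0,"dx":13,"dy":8,"dz":35,"hand":90},{"wx":0,"wy":0,"wz":0,"dx":13,"dy":8,"dz":35,"hand":90},{"wx":0,"wy":0,"wz":0,"dx":13,"dy":8,"dz":35,"hand":90},{"wx":0,"wy":0,"wz":0,"dx":13,"dy":7,"dz":35,"hand":90},{"wx":0,"wy":0,"wz":0,"dx":0,"dy":0,"dz":35,"hand":90},{"wx":0,"wy":0,"wz":0,"dx":0,"dy":0,"dz":0,"hand":90}]'
python3 - <<'E'
from h import *
P=np.array([-23,-57.3,64])
goal(P,.3,0)
p,d=read_camera("top")
cv2.imwrite("pics/top5.png",cv2.resize(p[110:240,230:410,::-1],None,fx=4,fy=4,interpolation=2))
E
```

```text
time: 19.9
ee_pos: [0.5776, -0.0203, 0.1612]
eef_rot: [-3.069, -0.264, -0.452]
ft_force: [-0.6, -0.8, -0.1]
grip_width: 0.0552
grasp_force: 0.0
turn [-0.005  0.007  0.004] 0.01 shift after [  3.    2.1 102.6] shift now [  3.7   2.6 102.6] target [ 0.611 -0.017  0.064] | F [-0.6 -0.8 -0.1] w 0.0552 gf 0.0 q [-0.23  0.37  1.74  0.17  0.77  1.06] t 19.9
```

View pics/top5.png

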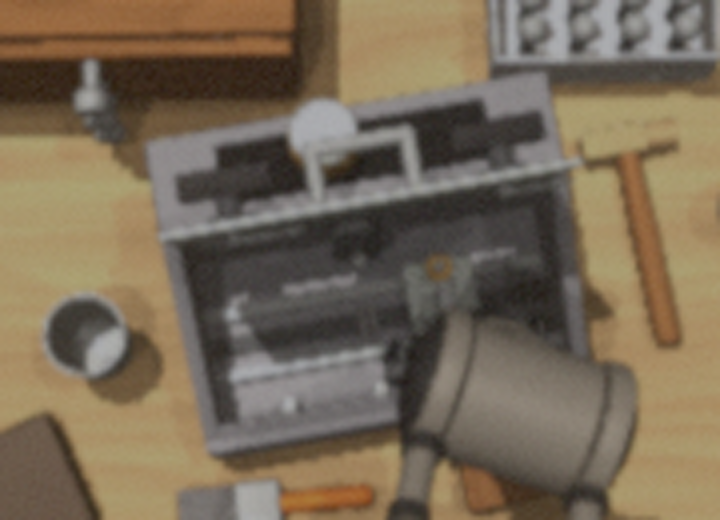

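The hand is over the carrier tab (about (445,320)) and the cover is clear of it. Descend and grip.

```bash
python3 -m pendant '[{"wx":0,"wy":0,"wz":0,"dx":3,"dy":2.5,"dz":25,"hand":90},{"wx":0,"wy":0,"wz":0,"dx":0,"dy":0,"dz":25,"hand":90},{"wx":0,"wy":0,"wz":0,"dx":0,"dy":0,"dz":25,"hand":90},{"wx":0,"wy":0,"wz":0,"dx":0,"dy":0,"dz":15,"hand":90},{"wx":0,"wy":0,"wz":0,"dx":0,"dy":0,"dz":11,"hand":90},{"wx":0,"wy":0,"wz":0,"dx":0,"dy":0,"dz":0,"hand":240},{"wx":0,"wy":0,"wz":0,"dx":0,"dy":0,"dz":0,"hand":240},{"wx":0,"wy":0,"wz":0,"dx":0,"dy":0,"dz":0,"hand":240},{"wx":0,"wy":0,"wz":0,"dx":0,"dy":0,"dz":0,"hand":240},{"wx":0,"wy":0,"wz":0,"dx":0,"dy":0,"dz":0,"hand":240}]' 25
python3 - <<'E'
from h import *
goal([-23,-57.3,64],.3,0)
goal([-23,10.2,64],.3,0)
E
```

```text
time: 20.95
ee_pos: [0.6116, -0.0179, 0.072]
eef_rot: [-3.07, -0.264, -0.469]
ft_force: [-3.0, 0.8, 6.5]
grip_width: 0.0134
grasp_force: 27.2
turn [-0.001 -0.003  0.004] 0.01 shift after [-3.1 -1.2  7.4] shift now [-3.1 -1.2  7.4] target [ 0.611 -0.017  0.064] | F [-3.   0.8  6.5] w 0.0134 gf 27.188061475753784 q [-0.21  0.54  1.75  0.21  0.58  1.03] t 20.95
turn [-0.001 -0.003  0.004] 0.01 shift after [ -3.1 -68.7   7.4] shift now [ -2.8 -68.7   7.5] target [0.599 0.05  0.064] | F [-3.   0.8  6.5] w 0.0134 gf 27.188061475753784 q [-0.21  0.54  1.75  0.21  0.58  1.03] t 20.95
```

```bash
python3 -m pendant '[{"wx":0,"wy":0,"wz":0,"dx":0,"dy":-8,"dz":0,"hand":240},{"wx":0,"wy":0,"wz":0,"dx":0,"dy":-10,"dz":0,"hand":240},{"wx":0,"wy":0,"wz":0,"dx":0,"dy":-10,"dz":0,"hand":240},{"wx":0,"wy":0,"wz":0,"dx":0,"dy":-10,"dz":0,"hand":240},{"wx":0,"wy":0,"wz":0,"dx":0,"dy":-10,"dz":0,"hand":240},{"wx":0,"wy":0,"wz":0,"dx":0,"dy":-8,"dz":0,"hand":240},{"wx":0,"wy":0,"wz":0,"dx":0,"dy":-6,"dz":0,"hand":240},{"wx":0,"wy":0,"wz":0,"dx":0,"dy":-6,"dz":0,"hand":240},{"wx":0,"wy":0,"wz":0,"dx":0,"dy":0,"dz":0,"hand":240},{"wx":0,"wy":0,"wz":0,"dx":0,"dy":0,"dz":0,"hand":240}]'
python3 - <<'E'
from h import *
goal([-23,10.2,64],.3,0); print("F machine",M.T@get_state()["ft_force"])
E
```

```text
time: 21.95
ee_pos: [0.6001, 0.0504, 0.0721]
eef_rot: [-3.068, -0.264, -0.469]
ft_force: [-1.4, 6.1, 6.5]
grip_width: 0.0134
grasp_force: 27.3
turn [-0.002 -0.004  0.004] 0.01 shift after [-3.2  0.5  7.5] shift now [-3.2  0.5  7.5] target [0.599 0.05  0.064] | F [-1.4  6.1  6.5] w 0.0134 gf 27.285524904727936 q [-0.08  0.52  1.78  0.15  0.54  1.2 ] t 21.95
F machine [-0.38478796  6.27076296  6.47530003]
```

```bash
python3 -m pendant '[{"wx":0,"wy":0,"wz":0,"dx":0,"dy":-1.3,"dz":0,"hand":240},{"wx":0,"wy":0,"wz":0,"dx":0,"dy":0,"dz":0,"hand":240},{"wx":0,"wy":0,"wz":0,"dx":0,"dy":0,"dz":0,"hand":240}]'
python3 - <<'E'
from h import *
goal([-23,10.2,64],.3,0); print("F machine",M.T@get_state()["ft_force"])
E
```

```text
time: 22.25
ee_pos: [0.6001, 0.0508, 0.0721]
eef_rot: [-3.069, -0.264, -0.47]
ft_force: [-1.4, 2.2, 5.8]
grip_width: 0.0132
grasp_force: 27.3
turn [-0.001 -0.004  0.005] 0.01 shift after [-3.2  1.   7.5] shift now [-3.2  1.   7.4] target [0.599 0.05  0.064] | F [-1.4  2.2  5.8] w 0.0132 gf 27.28373497724533 q [-0.08  0.52  1.78  0.15  0.54  1.2 ] t 22.25
F machine [-0.99566414  2.35173726  5.75602972]
```

The force has nearly gone and the tool moved only 0.4 mm, so the carrier is seated in its notch. Release slowly, retract along the tool axis and verify.

```bash
python3 -m pendant '[{"wx":0,"wy":0,"wz":0,"dx":0,"dy":0,"dz":0,"hand":170},{"wx":0,"wy":0,"wz":0,"dx":0,"dy":0,"dz":0,"hand":130},{"wx":0,"wy":0,"wz":0,"dx":0,"dy":0,"dz":0,"hand":110},{"wx":0,"wy":0,"wz":0,"dx":0,"dy":0,"dz":-10,"hand":110},{"wx":0,"wy":0,"wz":0,"dx":0,"dy":0,"dz":-30,"hand":110},{"wx":0,"wy":0,"wz":0,"dx":0,"dy":0,"dz":-40,"hand":110},{"wx":0,"wy":0,"wz":0,"dx":0,"dy":0,"dz":-40,"hand":110},{"wx":0,"wy":0,"wz":0,"dx":0,"dy":0,"dz":-40,"hand":110},{"wx":0,"wy":0,"wz":0,"dx":-30,"dy":0,"dz":-30,"hand":110},{"wx":0,"wy":0,"wz":0,"dx":-40,"dy":0,"dz":-20,"hand":110},{"wx":0,"wy":0,"wz":0,"dx":-40,"dy":0,"dz":-10,"hand":110},{"wx":0,"wy":0,"wz":0,"dx":0,"dy":0,"dz":0,"hand":110}]'
python3 - <<'E'
from h import *
for n in("top","scene"):
    p,d=read_camera(n);W=cloud(n,d);L=(W-O)@M*1000
    if n=="top": cv2.imwrite("pics/top6.png",cv2.resize(p[110:250,210:430,::-1],None,fx=3.5,fy=3.5,interpolation=2))
    m=(L[...,2]>84)&(L[...,2]<100)&(L[...,0]>-60)&(L[...,0]<8)&(abs(L[...,1])<140)
    if m.sum():q=L[m];print("tab",q.mean(0).round(1),q.min(0).round(),q.max(0).round())
    m=(L[...,2]>300)&(abs(L[...,1])<140)&(L[...,0]>-20)&(L[...,0]<55)
    if m.sum()>20:print(n,"cover",np.percentile(L[m],[5,50,95],axis=0).round())
    if n=="scene":
        for y0 in(100,-100):
            m=(L[...,2]>255)&(abs(L[...,1]-y0)<45)&(L[...,0]>65)&(L[...,0]<105);q=L[m];print("wing",y0,m.sum(),np.ptp(q,axis=0).round())
E
```

```text
time: 23.45
ee_pos: [0.4267, 0.0216, 0.2481]
eef_rot: [-3.07, -0.264, -0.463]
ft_force: [0.9, 0.1, -0.0]
grip_width: 0.0483
grasp_force: 0.0
tab [-21.   9.  93.] [-42.   2.  88.] [  0.  16. 100.]
top cover [[  26. -122.  302.]
 [  29.   -1.  325.]
 [  50.  123.  330.]]
scene cover [[  28. -123.  301.]
 [  33.   10.  316.]
 [  41.  127.  329.]]
wing 100 316 [15. 70. 16.]
wing -100 262 [16. 71. 16.]
```

View pics/top6.png

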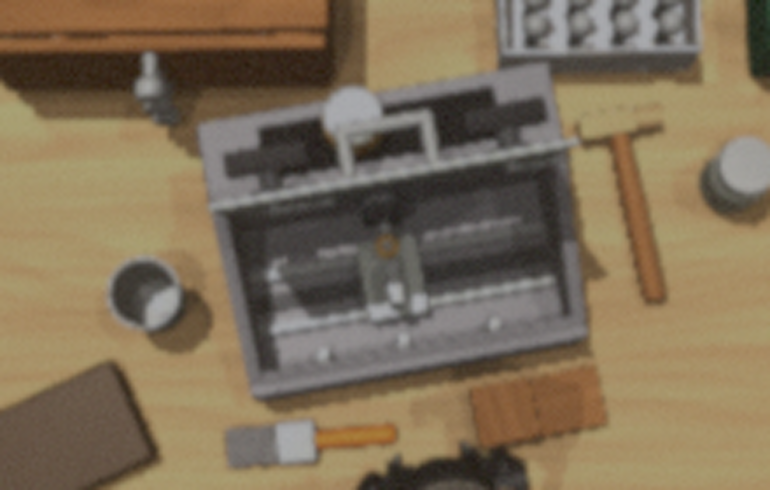

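The top view shows the carrier at (395,290), beside the middle block (403,340). The cover is fully back, the wings are crosswise, the bystanders are unmoved and the hand is clear.

```bash
python3 -c "
from plant import *
print(finish_job())"
```

```text
the job is handed in; nothing more can be done
None
```

I handed the job in at about 23.5 s of the 72 s allowed; the hand-in returned no verdict. In the last camera check both fasteners were unlocked, the cover was fully back, the carrier's tab was about 1 mm from the middle station, and nothing else on the bench looked moved.

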